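Knock a jammed wooden pin out of a narrow-necked bottle

ROBOT

A 6-joint arm with a two-finger parallel gripper is mounted at the origin on a cart in front of the work surface, level with it; the furniture and walls round the work are solid. World frame = base frame: x ahead of the robot, y to its left, z up, the work surface at z = 0. Lengths are in m, angles in rad, forces in N, time in s.
With the tool pointing down it reaches from about 0.425 to 0.95 m from the base axis. Payload 3.5 kg.
Tool frame: the origin (TCP) lies at the very end of the fingers, on their centre line; the grasp point (between the pads) lies 19 mm behind it (grip_point_offset is the distance from the TCP to the grasp point, in m); z points along the fingers, y is the line along which they close (so a half turn about z gives the same grasp; the last joint's range is limited). The gripper opens to 85 mm and grips with 20 to 120 N. Pads are 22 mm wide; open, the fingers measure 114 mm over their backs; the gripper's body (76 mm by 85 mm) begins 54 mm behind the grasp point. The pads swing forward as they close: fully open they stand 13 mm farther back than shut.
Start: joints at [1.02, 0.286, 1.577, -0, 1.279, -0.15], TCP at [0.263, 0.622, 0.231] pointing down, gripper open.
Joint ranges: [-2.77, 2.77], [-0.9, 2.22], [0.21, 2.48], [-1.53, 4.67], [0.24, 2.81], [-2.84, 2.84]. Speed limits (rad/s): [2.79, 2.79, 3.14, 3.14, 3.14, 3.14].

INTERFACE

Orientations are given as a 3x3 rotation matrix whose columns are the frame's x, y, z axes.
In Python, from workcell import move_to, servo_line, set_joints, open_jaws, grasp, hold, solve_ik, get_obs, grab_frame, Unreachable, close_job, grip_point_offset gives the robot as it stands. Calls block until the motion is done:
- move_to(position, orientation): joint-space move of the TCP to a pose.
- servo_line(position, attitude=None, vel=0.15, max_force=None): straight line of the TCP; attitude=None keeps the orientation; vel is the mean speed in m/s. With max_force (N) it stops when the force on the tool has changed by that much, and returns True; else False.
- set_joints(angles): joint-space move.
- open_jaws() and grasp(grip_force=None): open the fingers fully, or close them until they stop; grip_force is the grip in N (None keeps the last).
- hold(seconds).
- solve_ik(position, orientation): joint angles nearest the present ones, or None.
- get_obs(): the state.
- grab_frame(name): name is "scene" or "top"; returns a dict with "img" (384x512x3 uint8, red, green, blue), "depth" (384x512 float32, m along the optical axis (not along the pixel's ray), 0 where there is no reading), "vertical_fov" (degrees; the focal length in pixels is half the picture's height over the tangent of half this angle, whatever the lens; pixels are square), "cx", "cy" (the principal point, pixels), "position" and "attitude" of the camera in the world. Camera axes: x right, y up, looking along -z (the intrinsics and any distortion apply to the point x, -y, -z); pixel columns grow to the right and rows downward; lengths in m; the calibration is good to about 2 mm. A picture is of the moment at which its call begins.
A pose or a line that the arm cannot do raises Unreachable and nothing moves.
- close_job(): hands the job in; it is judged then, once.
The state is a dict: "time": time; "q": joint angles; "qvel": joint speeds; "effort": joint torques, N m; "eef_pos": TCP position; "tcp_rot": TCP orientation; "wrist_force": force on the tool from outside, world axes, zero at the start; "wrist_torque": the same for the moment, N m; "opening": opening from 0.0 (shut) to 1.0 (fully open); "gripper_force": force on a finger pad.
Only numpy, scipy, OpenCV 4.12 (cv2) and the standard library are available. Lean on these libraries where they do the work, as an engineer would, in place of code of your own. Each camera call takes 0.05 s, during which the arm holds its last target. There are 200 camera calls.

TASK

A turned wooden pin is jammed in the neck of the square narrow-necked bottle. Pick up the bottle, tip it well mouth-down and tap its rim on the steel knock bar of the plywood tray until the pin comes free and drops into the tray, then lay the empty bottle back on its side on the bench, clear of the tray.

Things in the scene. Friction and masses are not known exactly. Their poses are not given: they have to be found in the camera images.
- bottle: White square bottle with a neck, lying on a flat side, mouth roughly to the robot; 0.12 to 0.19 kg. Body 40 x 40 mm, flat from x -18 to +35 mm; neck 20 mm across; face of the rim at x -61 mm. Origin at bench level under its axis; x along the axis from mouth to closed end, z up as it lies, axis at z 20 mm. The other white container, with a wide straight mouth and no neck, is not meant.
- bottle_rim (a point): Lowest point of the round rim ring (25 mm across, hole 17 mm) at (-61, 0, 1.5) mm in the bottle's frame. The ring sits 6 mm too low and 3 mm too far out, trapping the pin. It yields to about 2.5 N and stays where knocked: with the bottle tipped 30 to 45 deg, one to three taps of 5 to 15 N straight down knock it into line (7 mm); the pin then slides out if the mouth stays 20 deg or more down.
- pin: Light wooden turned pin, 15 g: shank 12 mm across and 29 mm long with a thin 5 mm nose 13.5 mm long. It sits in the bottle's neck, only the tip of the nose standing 3 mm out of the mouth. Origin on its axis where nose and shank meet; x along the axis from nose to shank. (Mind the tall holding stand with a carved panel on the right of the bench: pass over it, about 0.33 m high.)
- tray: Fixed open plywood tray, 200 mm (its x) by 160 mm (its y), walls 35 mm high and 8 mm thick, floor 8 mm thick or less. Origin: centre of its underside on the bench; z up.
- knock_bar: Steel bar fixed across the middle of the tray from wall to wall along the tray's y: 24 mm wide (x), 144 mm long (y), its flat top 40 mm above the bench. Origin and axes are the tray's (bench level under the middle of the bar).
Not all that is in view belongs to the job. What is shaped like the bottle but yellow is not meant.

How it is judged:
On the way, in this order (a step that is already met when the one before it is completed fails the run):
1. the bottle, tipped at least 20 degrees mouth-down with the pin still in its neck, is tapped on the knock bar (2 N or more) (contact force between bottle and knock_bar above 2 N and angle between bottle's own x axis and vertical below 1.22 rad and distance between pin and bottle below 0.065 m).
2. the pin has come out of the bottle (distance between pin and bottle above 0.09 m), for 0.1 s.
At the end, for the whole second after the job is handed in: The pin lies at rest inside the tray's walls (on its floor or on the bar), out of the bottle; the bottle lies on its side on the bench (axis level within 11 degrees), at rest, released and not touching the tray (x of pin in the frame of tray between -0.1 and 0.1 m and y of pin in the frame of tray between -0.08 and 0.08 m and height (world z) of pin between 0 and 0.06 m and linear speed of pin below 0.05 m/s and angle between bottle's own x axis and vertical between 1.37 and 1.77 rad and height (world z) of bottle between -0.01 and 0.05 m and contact force between bottle and tray below 0.1 N and contact force between bottle and the fingers below 0.1 N and distance between pin and bottle above 0.09 m and linear speed of bottle below 0.03 m/s).
It also fails if it takes over 48 s, if anything falls off the work surface, if the arm or the gripper's body presses on something with over 40 N, if the wrist force passes 120 N, or if a joint passes its speed limit or range.

## Working session

There is one attempt and no reset: what is moved stays moved. The work goes in short steps, each a Python script; the robot and the scene stay as the last script left them, time stands still between calls to the robot, and variables do not carry over. Pictures are saved under pics/ and viewed, at most 10 in all, crops included, and the job is handed in when it is done.

```bash
mkdir -p pics; ls; cat > h.py <<'E'
import numpy as np, cv2, pickle
from workcell import *
def snap(n,fn):
    f=grab_frame(n); pickle.dump(f,open(f'pics/{fn}.pkl','wb')); cv2.imwrite(f'pics/{fn}.png',cv2.cvtColor(f['img'],cv2.COLOR_RGB2BGR)); return f
def K(f):
    h=f['img'].shape[0]; return h/2/np.tan(np.radians(f['vertical_fov'])/2)
def pt(f,u,v,z=None):
    F=K(f); d=np.array([(u-f['cx'])/F,-(v-f['cy'])/F,-1.]); R=np.array(f['attitude']); p=np.array(f['position'])
    if z is None:
        s=f['depth'][int(round(v)),int(round(u))]
    else: s=(z-p[2])/(R@d)[2]
    return p+R@d*s
E
python3 - <<'E'
from h import *
for n in('scene','top'):
    f=snap(n,n+'0'); print(n,{k:v for k,v in f.items() if k not in('img','depth')})
a=cv2.imread('pics/scene0.png');b=cv2.imread('pics/top0.png')
o=get_obs();print(o['time'],o['eef_pos'],o['tcp_rot'])
E
```

```text
pics
scene {'vertical_fov': 49.528359739794254, 'cx': 257.6104585435433, 'cy': 187.3348135799872, 'position': array([-0.47145859, -0.68050225,  1.12362683]), 'attitude': array([[ 0.50437308,  0.60241454, -0.61863116],
       [-0.86344753,  0.35861119, -0.35476243],
       [ 0.00813401,  0.71308817,  0.70102718]])}
top {'vertical_fov': 43.299593264055055, 'cx': 248.52832618156336, 'cy': 189.95478629042177, 'position': array([ 0.34751833, -0.14540366,  1.56450248]), 'attitude': array([[-0.00857961,  0.99763245, -0.06823409],
       [-0.99987078, -0.0094865 , -0.01297791],
       [-0.01359449,  0.06811393,  0.99758492]])}
0.1 [0.26303326 0.62100512 0.23006568] [[-9.20736174e-01  3.90184214e-01 -1.08515831e-03]
 [ 3.90185620e-01  9.20734386e-01 -1.83612315e-03]
 [ 2.82716304e-04 -2.11399818e-03 -9.99997726e-01]]
```

View pics/scene0.png

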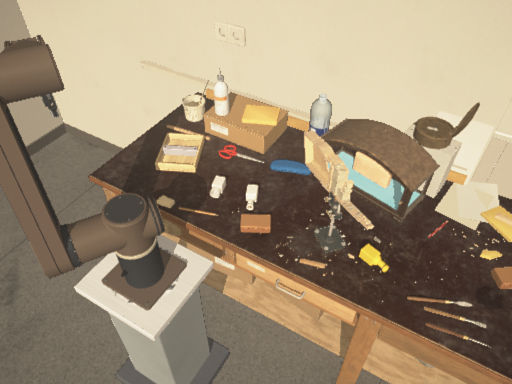

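View pics/top0.png

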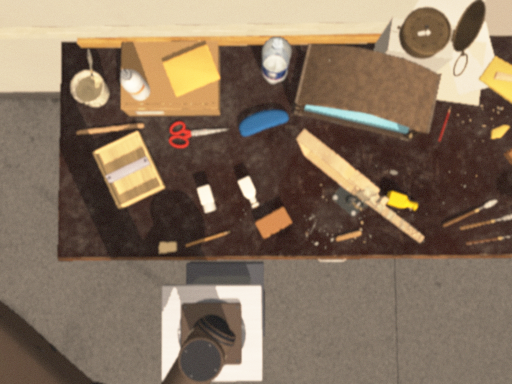

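The top view shows two white containers. The one at (206,197) looks straight-mouthed. The one at (249,190) has a neck pointing toward the robot, so it should be the bottle. The yellow bottle-shaped one is at (402,201), and the tray with its bar is at (128,169). I'll confirm this in one enlarged crop.

```bash
python3 - <<'E'
import cv2,numpy as np
b=cv2.imread('pics/top0.png')
c=cv2.resize(b[165:225,190:270],None,fx=7,fy=7,interpolation=cv2.INTER_CUBIC)
d=cv2.resize(b[125:215,85:170],None,fx=4.667,fy=4.667,interpolation=cv2.INTER_CUBIC)[:420]
e=np.hstack([c,d]);e=cv2.resize(e,None,fx=.8,fy=.8);print(e.shape)
cv2.imwrite('pics/crop1.png',e)
E
```

```text
(336, 766, 3)
```

View pics/crop1.png

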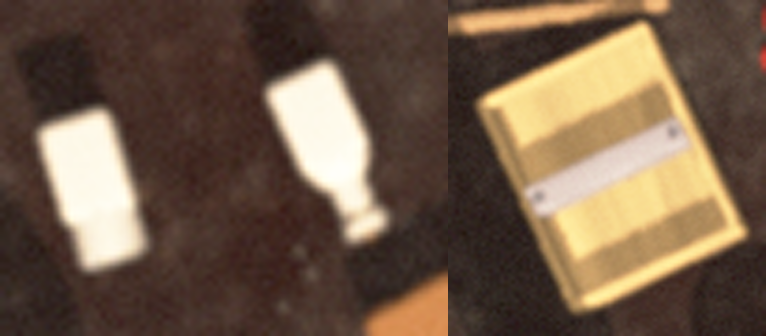

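The crop confirms it: the right-hand container has the neck and rim (rim at crop (366,225)), so it is the bottle. The left one has a wide straight mouth. The steel bar runs from (533,203) to (687,133) in the crop.

```bash
python3 - <<'E'
from h import *
f=pickle.load(open('pics/top0.pkl','rb'))
P=lambda x,y:(190+x/5.6,165+y/5.6)
T=lambda x,y:(85+(x-448)/3.733,125+y/3.733)
for n,p,z in [('endL',P(267,92),.04),('endR',P(333,60),.04),('shL',P(318,185),.04),('shR',P(368,155),.04),('rim',P(367,224),.014)]:
    print(n,np.round(p,1),np.round(pt(f,*p,z),4),'depth',np.round(pt(f,*p),4))
for n,p,z in [('b1',T(533,203),.04),('b2',T(687,133),.04),('bc',T(610,167),.04),('c1',T(477,102),.035),('c2',T(647,20),.035),('c3',T(748,235),.035),('c4',T(578,312),.035)]:
    print(n,np.round(p,1),np.round(pt(f,*p,z),4),'depth',np.round(pt(f,*p),4))
# body points from depth cloud, both cameras
for n in('top0','scene0'):
    f=pickle.load(open(f'pics/{n}.pkl','rb'))
    h,w=f['depth'].shape;F=K(f);u,v=np.meshgrid(np.arange(w),np.arange(h))
    c=np.stack([(u-f['cx'])/F,-(v-f['cy'])/F,-np.ones((h,w))],-1)*f['depth'][...,None]
    X=c@np.array(f['attitude']).T+f['position']
    img=f['img'].astype(int)
    m=(img.min(-1)>150)&(X[...,0]>.4)&(X[...,0]<.7)&(X[...,1]>-.22)&(X[...,1]<-.02)&(X[...,2]>.005)&(X[...,2]<.06)
    k,l,s,_=cv2.connectedComponentsWithStats(m.astype(np.uint8))
    for i in range(1,k):
        if s[i,4]<20: continue
        q=X[l==i]; t=q[q[:,2]>.033]
        r=cv2.minAreaRect((q[:,:2]*1000).astype(np.float32))
        print(n,s[i],'all',q.mean(0).round(4),q.max(0).round(3),q.min(0).round(3),'top',np.median(t,0).round(4),len(t),r)
    m=(X[...,2]>.036)&(X[...,2]<.05)&(X[...,0]>.45)&(X[...,0]<.7)&(X[...,1]>.05)&(X[...,1]<.3)&(img.max(-1)-img.min(-1)<45)&(img.min(-1)>110)
    q=X[m]; print('bar',len(q),q.mean(0),cv2.minAreaRect((q[:,:2]*1000).astype(np.float32)) if len(q) else '')
    m=(X[...,2]>.02)&(X[...,2]<.05)&(X[...,0]>.4)&(X[...,0]<.75)&(X[...,1]>.05)&(X[...,1]<.35)
    q=X[m]; print('tray',len(q),cv2.minAreaRect((q[:,:2]*1000).astype(np.float32)))
E
```

```text
endL [237.7 181.4] [ 0.4792 -0.0915  0.04  ] depth [ 0.4791 -0.0915  0.041 ]
endR [249.5 175.7] [ 0.4969 -0.1289  0.04  ] depth [ 0.501  -0.1285 -0.0009]
shL [246.8 198. ] [ 0.4263 -0.1199  0.04  ] depth [ 4.284e-01 -1.192e-01 -2.000e-04]
shR [255.7 192.7] [ 0.443  -0.1482  0.04  ] depth [ 4.454e-01 -1.483e-01  3.000e-04]
rim [255.5 205. ] [ 0.405  -0.1473  0.014 ] depth [ 0.3475 -0.1454  1.5645]
b1 [107.8 179.4] [0.4897 0.3213 0.04  ] depth [0.4895 0.3207 0.0421]
b2 [149.  160.6] [0.5483 0.1902 0.04  ] depth [0.5498 0.1927 0.0289]
bc [128.4 169.7] [0.5199 0.2558 0.04  ] depth [0.52   0.2562 0.0384]
c1 [ 92.8 152.3] [0.5776 0.372  0.035 ] depth [0.5781 0.3731 0.0317]
c2 [138.3 130.4] [0.647  0.2263 0.035 ] depth [ 0.6542  0.2351 -0.0014]
c3 [165.4 188. ] [0.461  0.1388 0.035 ] depth [ 0.4644  0.1472 -0.0107]
c4 [119.8 208.6] [0.3968 0.2834 0.035 ] depth [ 0.3981  0.2945 -0.0048]
top0 [238 177  20  30 294] all [ 0.4537 -0.1239  0.0359] [ 0.493 -0.093  0.048] [ 0.401 -0.152  0.005] top [ 0.4645 -0.1193  0.0398] 208 ((446.1283264160156, -127.48759460449219), (95.88862609863281, 39.341041564941406), 23.505176544189453)
bar 203 [0.5286617  0.24797657 0.04073269] ((527.8616943359375, 249.4274444580078), (22.006330490112305, 115.22191619873047), 25.343137741088867)
tray 1143 ((561.7142333984375, 226.5596923828125), (301.1273193359375, 335.36224365234375), 81.09371948242188)
scene0 [246 185  12  25 204] all [ 0.4464 -0.1266  0.0326] [ 0.494 -0.094  0.044] [ 0.4   -0.154  0.005] top [ 0.459  -0.1211  0.0381] 127 ((445.53546142578125, -126.67028045654297), (98.11862182617188, 38.62477111816406), 24.780593872070312)
bar 108 [0.54097358 0.24339255 0.03976968] ((591.6751708984375, 219.80850219726562), (86.82202911376953, 244.2017364501953), 69.72623443603516)
tray 886 ((561.8425903320312, 224.19979858398438), (300.9107360839844, 337.8134460449219), 81.79925537109375)
```

```bash
cat >> h.py <<'E'
YB=np.radians(24.); OB=np.array([.458,-.122,0]); XG=.008; ZG=.005
YT=np.radians(25.2); OT=np.array([.5205,.2555,0])
SG=1
def brot(yaw,tip):
    c,s=np.cos(yaw),np.sin(yaw); h=np.array([c,s,0]); y=np.array([-s,c,0]); u=np.array([0,0,1.])
    return np.stack([h*np.cos(tip)+u*np.sin(tip), y, u*np.cos(tip)-h*np.sin(tip)],1)
def tool(B,sg=None):
    sg=sg or SG
    y=sg*B[:,1]; z=-B[:,2]; return np.stack([np.cross(y,z),y,z],1)
def tcp(o,yaw,tip,pb=(0,0,0),sg=None):
    """TCP pose so that bottle-frame point pb is at world o"""
    B=brot(yaw,tip); return np.asarray(o)+B@(np.array([XG,0,ZG])-np.array(pb)), tool(B,sg)
RIM=(-.061,0,.0015)
def tap(h,tip=np.radians(38),dx=.002,sg=None):
    return tcp(OT+[dx*np.cos(YT),dx*np.sin(YT),.04+h],YT,tip,RIM,sg)
E
python3 - <<'E'
from h import *
for sg in(1,-1):
    print(sg)
    for n,p in [('pre',tcp(OB+[0,0,.12],YB,0,sg=sg)),('grasp',tcp(OB,YB,0,sg=sg)),('tap0',tap(.0,sg=sg)),('tap30',tap(.0,np.radians(32),sg=sg)),('taphi',tap(.1,sg=sg)),('level',tap(.1,0,sg=sg))]:
        q=solve_ik(*p); print(n,p[0].round(3),None if q is None else np.round(q,2))
E
```

```text
1
pre [ 0.465 -0.119  0.125] [-0.46 -0.03  2.13 -0.    1.04 -2.45]
grasp [ 0.465 -0.119  0.005] [-0.46  0.18  2.18 -0.    0.78 -2.45]
tap0 [0.57  0.279 0.085] None
tap30 [0.574 0.28  0.08 ] [ 0.26  0.17  2.11  0.3   0.33 -2.01]
taphi [0.57  0.279 0.185] [ 0.25 -0.04  2.13  0.3   0.41 -1.99]
level [0.585 0.286 0.144] [ 0.3   0.31  1.71 -0.    1.12 -1.71]
-1
pre [ 0.465 -0.119  0.125] [-0.46 -0.03  2.13 -0.    1.04  0.69]
grasp [ 0.465 -0.119  0.005] [-0.46  0.18  2.18 -0.    0.78  0.69]
tap0 [0.57  0.279 0.085] None
tap30 [0.574 0.28  0.08 ] [0.26 0.17 2.11 0.3  0.33 1.13]
taphi [0.57  0.279 0.185] [ 0.25 -0.04  2.13  0.3   0.41  1.15]
level [0.585 0.286 0.144] [ 0.3   0.31  1.71 -0.    1.12  1.43]
```

```bash
sed -i 's/^SG=1/SG=-1/; s/^YT=.*;/YT=np.radians(205.2);/' h.py
python3 - <<'E'
from h import *
for n,p in [('tap0',tap(-.005)),('taphi',tap(.1)),('tilt45',tap(0,np.radians(45))),('level',tap(.1,0))]:
    q=solve_ik(*p); print(n,p[0].round(3),None if q is None else np.round(q,2))
open_jaws()
move_to(*tcp(OB+[0,0,.14],YB,0))
f=snap('top','top1'); 
b=cv2.imread('pics/top1.png')
cv2.imwrite('pics/crop2.png',cv2.resize(b[150:230,200:300],None,fx=6,fy=6,interpolation=cv2.INTER_CUBIC))
o=get_obs();print(o['time'],o['eef_pos'],o['opening'])
E
```

```text
tap0 [0.471 0.232 0.08 ] [ 0.3   0.51  1.68 -0.08  1.61 -1.68]
taphi [0.471 0.232 0.185] [ 0.3   0.38  1.64 -0.08  1.78 -1.69]
tilt45 [0.477 0.235 0.091] [ 0.31  0.58  1.6  -0.09  1.74 -1.68]
level [0.456 0.225 0.144] [ 0.26  0.01  2.06 -0.    1.08 -1.75]
3.0917 [ 0.46560157 -0.11826111  0.14512201] 0.9964191707799674
```

View pics/crop2.png

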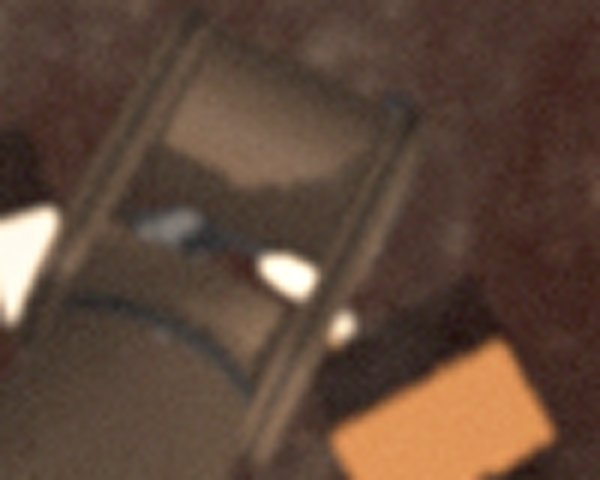

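The arm hides most of the bottle in this view. The rim still shows at crop (342,328), where I expected it, so I'll go down and grasp it.

```bash
python3 - <<'E'
from h import *
p,R=tcp(OB,YB,0)
print(servo_line(p+[0,0,.04],R,vel=.15), servo_line(p,R,vel=.06,max_force=8))
print(get_obs()['eef_pos'])
grasp(90)
o=get_obs();print(o['opening'],o['gripper_force'],o['wrist_force'])
servo_line(p+[0,0,.15],R,vel=.12)
f=snap('scene','s2')
o=get_obs();print(o['time'],o['eef_pos'],o['opening'],o['gripper_force'],o['wrist_force'])
b=cv2.imread('pics/s2.png')
cv2.imwrite('pics/crop3.png',cv2.resize(b[130:230,190:320],None,fx=6,fy=6,interpolation=cv2.INTER_CUBIC))
E
```

```text
False False
[ 0.46547114 -0.11883992  0.00502792]
0.45949360055150495 90.94416618347168 [-0.15249139 -0.14475942  2.48247138]
6.6667 [ 0.46468169 -0.11846181  0.1539129 ] 0.4546120214207913 90.54030418395996 [-0.12095792 -0.35094924 -1.31327388]
```

View pics/crop3.png

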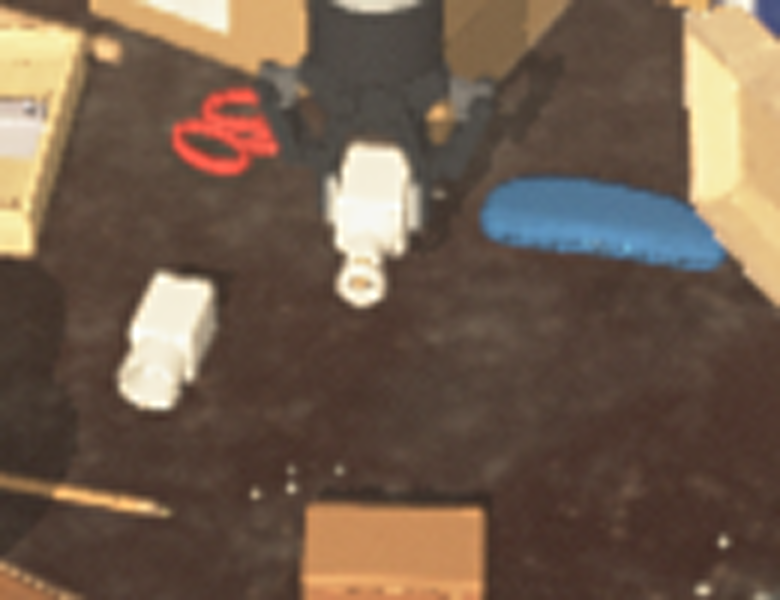

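The bottle is held level, with its ring and pin nose at crop (360,282). Next I'll carry it over the bar and tap.

```bash
python3 - <<'E'
from h import *
move_to(*tap(.12,np.radians(38)))
p,R=tap(.015); servo_line(p,R,vel=.12); hold(.3)
w0=get_obs()['wrist_force'];print('w0',w0)
f=snap('scene','s3')
pl,R=tap(-.02)
hit=servo_line(pl,R,vel=.03,max_force=7)
o=get_obs(); q=o['eef_pos']; print(hit,'rim h at hit',.04+(q-tap(0)[0])[2], o['wrist_force']-w0, o['time'],q)
servo_line(p,R,vel=.08); hold(.2)
f=snap('scene','s4'); o=get_obs();print(o['wrist_force']-w0,o['time'])
c=[cv2.imread(f'pics/{n}.png')[115:195,140:225] for n in('s3','s4')]
cv2.imwrite('pics/crop4.png',cv2.resize(np.hstack(c),None,fx=4.7,fy=4.7,interpolation=cv2.INTER_CUBIC))
E
```

```text
w0 [-0.91039194  0.92612382 -2.44024474]
True rim h at hit 0.032079179084186706 [-0.04566501 -1.18320191  6.10578258] 10.8833 [0.47102632 0.2321844  0.07731786]
[ 1.52289454 -1.18218855  1.34290549] 11.5833
```

View pics/crop4.png

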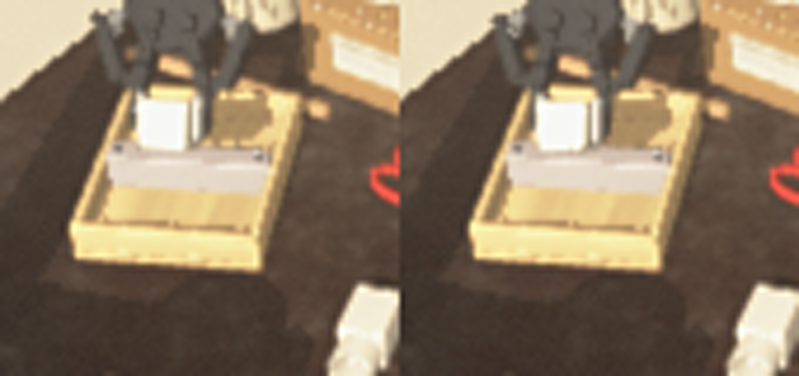

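```bash
python3 - <<'E'
from h import *
p,R=tap(.015); pl,_=tap(-.03); w0=get_obs()['wrist_force']
hit=servo_line(pl,R,vel=.03,max_force=10)
o=get_obs(); print(hit,'rim h',.04+(o['eef_pos']-tap(0)[0])[2], o['wrist_force']-w0)
servo_line(p,R,vel=.1); hold(.2)
servo_line(tap(.08)[0],R,vel=.1); hold(.5)
f=snap('scene','s5'); t=snap('top','t5'); o=get_obs();print(o['wrist_force']-w0,o['time'])
a=cv2.imread('pics/s5.png')[100:200,140:240]; b=cv2.imread('pics/t5.png')[120:220,75:175]
cv2.imwrite('pics/crop5.png',cv2.resize(np.hstack([a,b]),None,fx=4,fy=4,interpolation=cv2.INTER_CUBIC))
E
```

```text
True rim h 0.03203305296949283 [-0.77354061  0.5101897   6.02659254]
[-0.39995749  0.08069672 -0.88737847] 14.45
```

View pics/crop5.png

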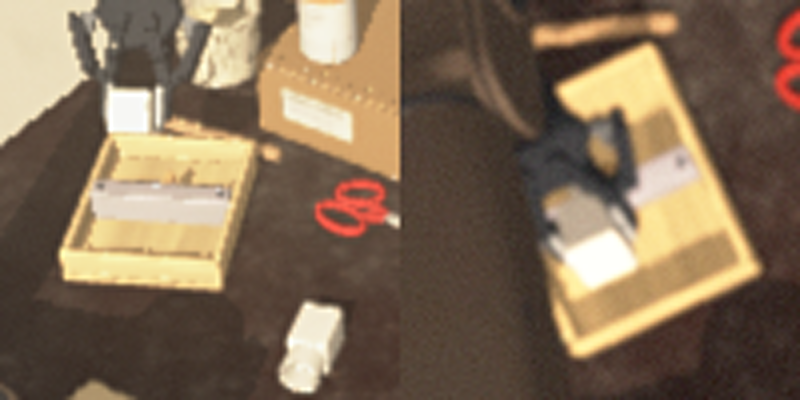

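Both taps stopped at the same height, so the ring is now in line. A small brown tip shows behind the bar at crop (172,178). I'll level the bottle, move it off the tray and look at it.

```bash
python3 - <<'E'
from h import *
move_to(*tap(.16,np.radians(25))) 
p,R=tcp([.48,-.01,.20],np.radians(165),np.radians(0)); print(solve_ik(p,R))
move_to(p,R); hold(.3)
f=snap('scene','s6'); t=snap('top','t6'); o=get_obs();print(o['wrist_force'],o['time'],o['eef_pos'])
a=cv2.imread('pics/s6.png')[125:185,145:215]; b=cv2.imread('pics/t6.png')[125:215,85:175]
cv2.imwrite('pics/crop6.png',np.hstack([cv2.resize(a,(467,400),interpolation=cv2.INTER_CUBIC),cv2.resize(b,(330,400)[:1]+(330,),interpolation=cv2.INTER_CUBIC) if 0 else cv2.copyMakeBorder(cv2.resize(b,(330,330),interpolation=cv2.INTER_CUBIC),0,70,0,0,0)]))
E
```

```text
[-2.32065043e-01 -1.49056491e-01  2.08578475e+00 -4.44089210e-16
  1.20486440e+00 -1.54106198e+00]
[-0.17371349 -0.45251731 -2.38341212] 16.1917 [ 0.47247117 -0.00734812  0.20501454]
```

View pics/crop6.png

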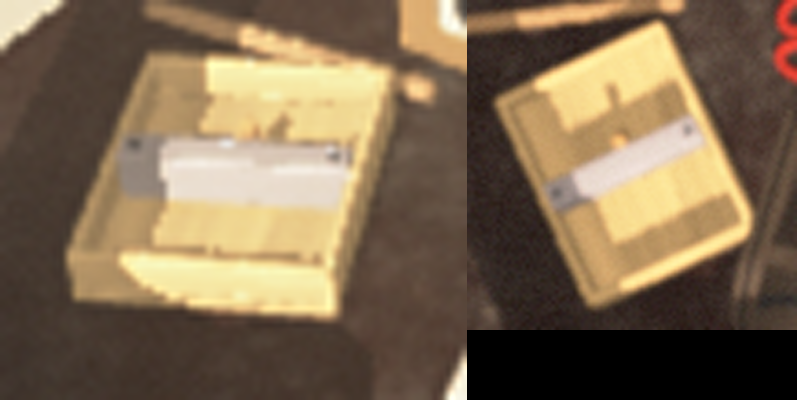

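The pin is in the tray: it shows at right crop (618,140), standing beside the bar with a shadow. I'll check that against depth, then lay the bottle back where it came from.

```bash
python3 - <<'E'
from h import *
f=pickle.load(open('pics/t6.pkl','rb'))
u,v=85+(618-467)/3.667,125+138/3.667
for du in(-1,0,1):
  for dv in(-1,0,1): print(pt(f,u+du,v+dv).round(3),f['img'][int(round(v+dv)),int(round(u+du))])
move_to(*tcp(OB+[0,0,.15],YB,0))
p,R=tcp(OB,YB,0); servo_line(p+[0,0,.02],R,vel=.15); hold(.2)
print(servo_line(p+[0,0,-.003],R,vel=.03,max_force=5)); o=get_obs(); print(o['eef_pos'],o['wrist_force'],o['time'])
open_jaws(); hold(.3)
servo_line(p+[0,0,.15],R,vel=.15)
move_to([.35,.45,.3],get_obs()['tcp_rot'])
s=snap('scene','s7'); t=snap('top','t7'); print(get_obs()['time'])
a=cv2.imread('pics/s7.png')[115:235,140:300]; b=cv2.imread('pics/t7.png')[110:230,80:280]
cv2.imwrite('pics/crop7.png',np.vstack([cv2.resize(a,(400,300),interpolation=cv2.INTER_CUBIC),cv2.resize(b,(500,300),interpolation=cv2.INTER_CUBIC)[:,:400]]) if 0 else np.hstack([cv2.resize(a,(360,270),interpolation=cv2.INTER_CUBIC),cv2.resize(b,(430,270),interpolation=cv2.INTER_CUBIC)]))
E
```

```text
[0.545 0.265 0.045] [228 173 109]
[0.542 0.265 0.044] [242 188 115]
[0.539 0.264 0.047] [236 183 121]
[0.544 0.26  0.051] [235 176 107]
[0.541 0.26  0.053] [248 201 122]
[0.539 0.262 0.045] [246 201 136]
[0.545 0.258 0.047] [223 164  99]
[0.542 0.258 0.048] [241 190 120]
[0.539 0.259 0.044] [242 200 143]
True
[ 0.46517029 -0.11872183  0.0055951 ] [ 0.28730731 -0.68805935  3.24163068] 19.9583
24.175
```

View pics/crop7.png

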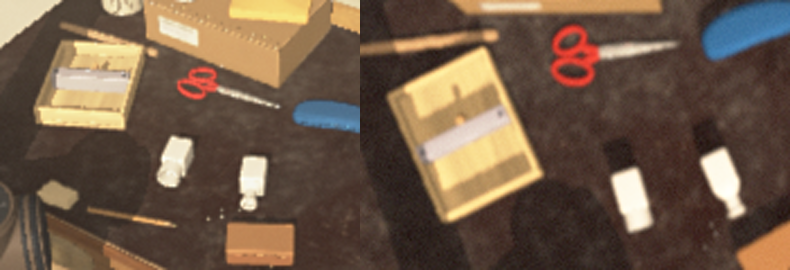

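The bottle lies on its side at its original spot (right crop (722,180)), released and clear of the tray. The pin is at rest inside the tray beside the bar at (458,92), about 50 mm tall and under the height limit. Handing in.

```bash
python3 -c "
from workcell import *
print(close_job())"
```

```text
the job is handed in; nothing more can be done
None
```

The job is handed in, with no verdict returned: two taps on the knock bar freed the pin, which stands at rest on end in the tray beside the bar, and the empty bottle lies on its side at its original spot, released and clear of the tray.

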